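# Set up the hand punch: die plate in, guide rod threaded and held

## Robot

A 6-joint arm with a two-finger parallel gripper is mounted at the origin on the work surface. World frame = base frame: x ahead of the robot, y to its left, z up, the work surface at z = 0. Lengths are in m, angles in rad, forces in N, time in s.
With the tool pointing down it reaches from about 0.4 to 0.825 m from the base axis. Payload 7 kg.
Tool frame: the origin (TCP) lies at the very end of the fingers, on their centre line; the grasp point (between the pads) lies arm.hold_point_z behind it (arm.hold_point_z is the distance from the TCP to the grasp point, in m); z points along the fingers, y is the line along which they close (so a half turn about z gives the same grasp; the last joint's range is limited). The gripper opens to 88 mm and grips with 3 to 60 N. Pads are 19 mm wide; open, the fingers measure 130 mm over their backs; the gripper's body (78 mm by 193 mm) begins 47 mm behind the grasp point.
Start: joints at [-0.932, 0.359, 0.012, 0, -1.224, -0.288], TCP at [0.232, -0.634, 0.227] pointing down, gripper open.
Joint ranges: [-3.07, 3.07], [-1.43, 2.12], [-1.02, 1.25], [-3.03, 1.67], [-3.05, -0], [-3.03, 3.03]. Speed limits (rad/s): [2.39, 2.39, 3.01, 3.14, 3.14, 3.14].

## Interface

Orientations are given as [roll, pitch, yaw] about the fixed x, y, z axes, in that order (R = Rz(yaw) Ry(pitch) Rx(roll)).
In Python, from station import arm gives the robot as it stands.
- The arm moves only by the tool tcp_steps, called as a command line: name --argument value ..., lists and objects as JSON in quotes. Schema: {"type":"object","properties":{"steps":{"type":"object","properties":{"rows":{"type":"array","items":{"type":"array","items":{"type":"number"},"minItems":5,"maxItems":5},"minItems":1,"maxItems":20}},"additionalProperties":false,"required":["rows"]},"grip_force":{"type":"number"},"only":{"type":"string"},"quiet":{"type":"boolean"},"lines":{"type":"string"}},"required":["steps"],"additionalProperties":false}. steps is an object whose key "rows" holds a list of rows, 1 to 20 of them, each of 5 numbers: the finger opening in m, then dx, dy, dz in units of 20 mm, then a turn about the tool's z in units of 0.1 rad; each row is the pose to reach, as a shift and turn from the pose commanded when the call began, along the tool's axes at that moment; what a row does not reach only later rows make up. A row lasts 1/12 s, in which the tool goes at most 0.0417 m and 0.125 rad, less where a joint would pass 70% of its speed; a pose out of reach is approached as far as the arm can. The fingers move at their own pace and stop on an object; grip_force is the grip in N (left out, the last holds). Time passes only in rows, so rows that do not move let the fingers close. The tool returns the time, the measured TCP pose, the force, the opening and the grip force at its end. only (a regular expression) keeps the lines of the reply that match it, lines (a string "A,B") keeps lines A to B, and quiet returns only ok. Input that does not fit is refused with a message, and nothing moves.
- arm.get_state(): the state, without advancing time (a new reading comes with each control period).
- arm.grab_frame(name): name is "side" or "top" or "wrist"; returns the picture (480x640x3 uint8, red, green, blue); there is no depth.
- arm.camera_params(name): a dict with "fx", "fy", "cx", "cy" (pixels), "D" ([k1, k2, p1, p2, k3] as OpenCV has them; the pictures are not rectified), "T" (4x4, takes a point from camera to world coordinates); the wrist camera has in their place "hand_eye" (4x4, takes a point from camera to tool coordinates, whose origin is the TCP and whose axes are the flange's). Camera axes: x right, y down, z forward; pixel columns grow to the right and rows downward; lengths in m; the calibration is good to about 2 mm. A picture is of the moment at which its call begins: read the wrist's pose just before it. camera_params takes no time and is no camera call.
- arm.job_done(): hands the job in; it is judged then, once.
The state is a dict: "t": time; "q": joint angles; "qd": joint speeds; "joint_efforts": joint torques, N m; "eef_pos": TCP position; "ee_rot": TCP orientation; "force": force on the tool from outside, world axes, zero at the start; "moment": the same for the moment, N m; "width": finger opening in m; "gripper_force": force on a finger pad.
Only numpy, scipy, OpenCV 4.12 (cv2) and the standard library are available. Lean on these libraries where they do the work, as an engineer would, in place of code of your own. Each camera call takes 0.05 s, during which the arm holds its last target. There are 200 camera calls.

## Task

Set up the green hand-punch frame: slide the aluminium die plate by its black handle into the slot under the bridge until it is fully home against the stop at the back. Then draw the blue-handled guide rod out of the wooden block and thread it straight down through the brass bushing on the bridge, the hole in the plate and the bushing in the base, and finish while still holding it there, upright, its brass collar hanging about a centimetre above the upper bushing, so that I can clamp it. Leave the other punches and everything else on the bench where they are.

Things in the scene. Friction and masses are not known exactly. Their poses are not given: they have to be found in the camera images.
- punch_frame: Green hand-punch frame, bolted down (all sizes in mm). Origin on the table under the common axis of its two bushings; x across the slot, y out of the slot's mouth. Base 104 (x) x 160 (y -50 to +110), flat top 30 high: floor of the slot and sill before it. Two cheeks carry a bridge 91 (x) x 50 (y +-25), top at 105; the upper bushing's flange, top at 108, is the highest point.
- slot_mouth (a point): Mouth of the slot, on its floor: frame x 0, y +25, z 30. The slot runs from here 60 in to the steel stop at frame y -35. It is 63 wide (x +-31.5); lips 8 wide along both sides have undersides 11.5 above the floor. Before the mouth, out to frame y +53, two flared guides 10 tall lead in.
- upper_bushing (a point): Centre of the top of the upper bushing: 34 square brass flange on the bridge, 108 above the table. Plain vertical through hole, 16 diameter, 25 long.
- lower_bushing (a point): Centre of the top of the lower bushing, in the slot's floor 30 above the table, right below the upper one. Plain vertical hole, 16 diameter, 30 long, down to the table. The plate's hole lies over it when the plate is home.
- die_plate: Loose aluminium die plate, 60 (x) x 160 (y) x 8 thick, 0.26 kg, flat on the table. Origin: underside, at the axis of its 22 through hole. It spans y -35 (the end that goes in first) to +125. Fully home, this end rests on the stop and its origin and axes agree with the frame's, 30 above the table.
- plate_handle (a point): Middle of the plate's black upright handle: 12 thick (plate x) x 34 long (plate y), from the plate's top to 50 above its underside. This point is at plate y +70, 34 above the underside, near the centre of mass.
- guide_rod: Loose steel guide rod standing in one of the block's holes, 0.17 kg. Origin: centre of its lower end, z up the rod. Stem 14 diameter, tapering over the lowest 10 to 8; brass collar 26 diameter, 105 to 111 above the end; blue round handle 22 diameter, 111 to 161. With the collar resting on the upper bushing the end would be 3 above the table.
- punch_block: Fixed wooden block 190 (x) x 64 (y) x 55 high; origin at the centre of its underside. Three holes 15 diameter, 45 deep (floors 10 above the table) at x = -60, 0, +60, holding the guide rod and two other punches in any order.
- punch_wood: Punch with a pale wooden handle, 24 diameter, dark stem, 153 long, standing in the block; leave alone. Origin: its lower end.
- punch_red: Punch with a red handle, 20 diameter, dark stem, 157 long, standing in the block; leave alone. Origin: its lower end.
- hammer: Hammer 260 long lying at the far side; leave alone. Origin: on the table, near its middle.
- flux_jar: Red jar with white lid, 52 diameter, 55 high, beyond the block; leave alone. Origin: centre of its underside.
- paste_tub: White tub with blue lid, 64 diameter, 60 high, beyond the plate; leave alone. Origin: centre of its underside.
- pliers: Red-handled pliers 165 long, 12 high, lying near the robot; leave alone. Origin: under the pivot.

How it is judged:
On the way, in this order (a step that is already met when the one before it is completed fails the run):
1. the die plate is home in the slot: within 3 mm of the stop and flat on the base (y of die_plate in the frame of punch_frame between -0.003 and 0.003 m and x of die_plate in the frame of punch_frame between -0.003 and 0.003 m and z of die_plate in the frame of punch_frame between 0.027 and 0.034 m), for 0.2 s.
2. with the plate home, the guide rod's lower end is inside the upper bushing (all of step 1 and x of guide_rod in the frame of punch_frame between -0.003 and 0.003 m and y of guide_rod in the frame of punch_frame between -0.003 and 0.003 m and z of guide_rod in the frame of punch_frame below 0.1 m), for 0.1 s.
At the end, for the whole second after the job is handed in: The die plate is home (within 3 mm of the stop, flat on the base); the guide rod passes through both bushings, upright within 0.06 rad, held still by the fingers with its lower end 6 to 20 mm above the table (collar 3 to 17 mm above the upper bushing) (all of step 1 and x of guide_rod in the frame of punch_frame between -0.003 and 0.003 m and y of guide_rod in the frame of punch_frame between -0.003 and 0.003 m and z of guide_rod in the frame of punch_frame between 0.006 and 0.02 m and angle between the z axis of guide_rod and the z axis of punch_frame, either way round below 0.06 rad and contact force between the fingers and guide_rod above 1 N and linear speed of guide_rod below 0.03 m/s); the arm keeps its last pose, push and grip.
It fails at once if one of the other punches is moved by more than 3 cm (distance of any of punch_wood, punch_red from where it was at the start of the episode above 0.03 m).
It fails at once if the hammer, jar, tub or pliers are moved by more than 3 cm (distance of any of hammer, flux_jar, paste_tub, pliers from where it was at the start of the episode above 0.03 m).
It also fails if it takes over 67 s, if anything falls off the work surface, if the arm or the gripper's body presses on something with over 40 N, if the wrist force passes 120 N, or if a joint passes its speed limit or range.

## Working session

There is one attempt and no reset: what is moved stays moved. The work goes in short steps, Python scripts to look and compute and a tool call to move; the robot and the scene stay as the last step left them, time stands still between calls to the robot, and variables do not carry over. Pictures are saved under pics/ and viewed, at most 11 in all, crops included, and the job is handed in when it is done.

```bash
ls; mkdir -p pics; python3 - <<'E'
from station import arm
import cv2
print(arm.hold_point_z, arm.get_state())
for n in ("side","top","wrist"):
    p=arm.camera_params(n); print(n,p)
    cv2.imwrite(f"pics/{n}0.png",arm.grab_frame(n)[:,:,::-1])
E
```

```text
pics
station.py
0.0188 {'t': 0.0, 'q': array([-9.31886249e-01,  3.59391090e-01,  1.10692728e-02, -3.47375216e-04,
       -1.22411554e+00, -2.88121800e-01]), 'qd': array([-3.31391548e-04, -6.25120087e-04, -6.84727987e-04, -1.27896118e-05,
        1.29641629e-04, -4.43444941e-04]), 'joint_efforts': array([ 2.26515564e-03, -5.82724142e+01,  2.93050933e+01,  6.99721009e+00,
        6.93308990e-03, -1.43171255e-04]), 'eef_pos': array([ 0.23177406, -0.63343788,  0.22562501]), 'ee_rot': array([ 3.13992647e+00, -1.53251618e-04, -2.79092255e+00]), 'force': array([-0.24220567, -0.24303816, -0.46226141]), 'moment': array([-0.00606833, -0.02568415, -0.00445669]), 'gripper_force': 0.0, 'width': 0.087591796192597}
side {'fx': 462.63345575967287, 'fy': 462.63345575967287, 'cx': 319.18270325764, 'cy': 241.98430000381342, 'D': array([-0.00497862,  0.        ,  0.        ,  0.        ,  0.        ]), 'T': array([[-0.93822585, -0.14823177,  0.31266533,  0.21653172],
       [-0.34513091,  0.46574706, -0.81484006,  0.87769717],
[... 387 characters left out ...]
00603921, -0.02734842,  0.01663608],
       [ 0.02791927, -0.13751083, -0.9901067 ,  1.11650064],
       [ 0.        ,  0.        ,  0.        ,  1.        ]])}
wrist {'fx': 353.356207279402, 'fy': 353.356207279402, 'cx': 320.97286346745295, 'cy': 235.96029962886956, 'D': array([-0.04292778,  0.        ,  0.        ,  0.        ,  0.        ]), 'hand_eye': array([[ 6.17645248e-04, -9.58652821e-01, -2.84577559e-01,
         7.83099775e-02],
       [ 9.99999745e-01,  4.89699079e-04,  5.20749728e-04,
         5.48325732e-05],
       [-3.59860827e-04, -2.84577807e-01,  9.58652879e-01,
        -1.58611053e-01],
       [ 0.00000000e+00,  0.00000000e+00,  0.00000000e+00,
         1.00000000e+00]])}
```
View pics/top0.png

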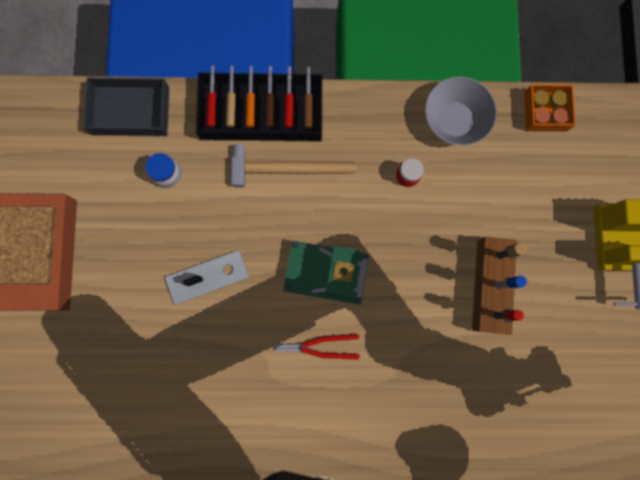

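View pics/side0.png

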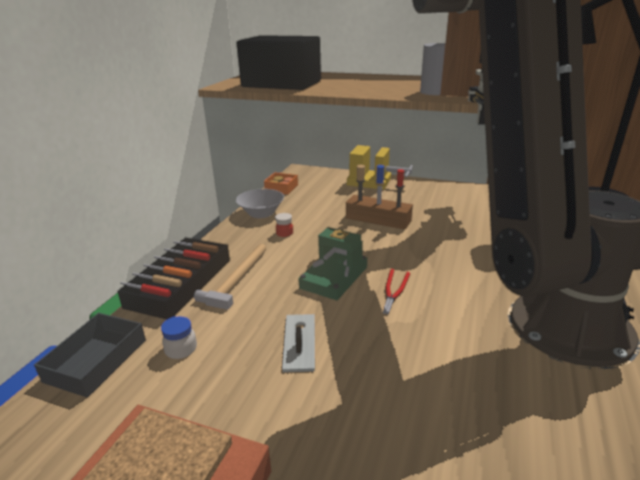

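The top view shows the plate at about (207,277), with its hole at (228,269) and handle at (188,281). The frame's bushing is at (344,271), and the blue rod is in the middle hole at (517,282). The side view shows the slot mouth facing the plate.

```bash
cat > h.py <<'E'
import numpy as np, cv2
from station import arm
from scipy.spatial.transform import Rotation as Rn
def TW(s): 
    T=np.eye(4); T[:3,:3]=Rn.from_euler('xyz',s['ee_rot']).as_matrix(); T[:3,3]=s['eef_pos']; return T
def grab(n,f=None):
    "picture + camera pose"
    p=arm.camera_params(n); T=p['T'] if 'T' in p else TW(arm.get_state())@p['hand_eye']
    im=arm.grab_frame(n)[:,:,::-1].copy()
    if f: cv2.imwrite('pics/'+f,im)
    return im,(p,T)
def rays(cam,uv):
    p,T=cam; K=np.array([[p['fx'],0,p['cx']],[0,p['fy'],p['cy']],[0,0,1]])
    x=cv2.undistortPoints(np.array(uv,float).reshape(-1,1,2),K,p['D'])[:,0]
    return T[:3,3],np.c_[x,np.ones(len(x))]@T[:3,:3].T
def plane(cam,uv,z):
    o,d=rays(cam,uv); return o+d*((z-o[2])/d[:,2])[:,None]
def two(c1,u1,c2,u2):
    "closest point of two rays and their gap"
    a,d=rays(c1,[u1]); b,e=rays(c2,[u2]); d=d[0];e=e[0]
    s=np.linalg.lstsq(np.c_[d,-e],b-a,rcond=None)[0]; P=a+s[0]*d; Q=b+s[1]*e
    return (P+Q)/2,np.linalg.norm(P-Q)
def blobs(im,lo,hi,amin=30):
    m=cv2.inRange(cv2.cvtColor(im,cv2.COLOR_BGR2HSV),lo,hi)
    n,_,st,c=cv2.connectedComponentsWithStats(m); return m,[(st[i].tolist(),c[i].round(1).tolist()) for i in range(1,n) if st[i][4]>=amin]
def toolshift(dw):
    "world shift -> tool axes"
    return TW(arm.get_state())[:3,:3].T@np.array(dw)
E
python3 - <<'E'
from h import *
np.set_printoptions(precision=4,suppress=True)
c=[(arm.camera_params(n),arm.camera_params(n)['T']) for n in('top','side')]
t,s=c
print('handle top',plane(t,[(188,280)],.05),'hole',plane(t,[(228,269)],.008))
print('plate corners',plane(t,[(238,252),(248,278),(174,304),(164,279)],.008))
print('bushing',plane(t,[(344,271)],.108), two(t,(344,271),s,(340,234)))
print('base corners',plane(t,[(288,241),(284,293)],.03))
print('rod',plane(t,[(519,282)],.171), two(t,(519,282),s,(380,167)))
print('block corners',plane(t,[(482,237),(516,240),(513,334),(475,330)],.055))
E
```

```text
handle top [[0.5028 0.2531 0.05  ]] hole [[0.5285 0.1816 0.008 ]]
plate corners [[0.5637 0.162  0.008 ]
 [0.5101 0.1403 0.008 ]
 [0.4567 0.2888 0.008 ]
 [0.5074 0.3111 0.008 ]]
bushing [[ 0.5171 -0.0504  0.108 ]] (array([ 0.5179, -0.0503,  0.1064]), np.float64(0.0015169525276294655))
base corners [[0.5842 0.0583 0.03  ]
 [0.4788 0.0652 0.03  ]]
rod [[ 0.4937 -0.3568  0.171 ]] (array([ 0.4958, -0.3568,  0.1697]), np.float64(0.004197495635360206))
block corners [[ 0.5913 -0.3319  0.055 ]
 [ 0.5856 -0.4006  0.055 ]
 [ 0.3991 -0.3857  0.055 ]
 [ 0.4067 -0.3109  0.055 ]]
```

The rows are not in the units I measure in: shifts go in units of 20 mm and turns go in units of 0.1 rad. I convert before sending: 0.566 m is 28.3, -0.471 m is -23.55, -1.57 rad is -15.7.

tcp_steps --steps '{"rows":[[0.088, -23.55, 28.3, -1.2, -15.7], [0.088, -23.55, 28.3, -1.2, -15.7], [0.088, -23.55, 28.3, -1.2, -15.7], [0.088, -23.55, 28.3, -1.2, -15.7], [0.088, -23.55, 28.3, -1.2, -15.7], [0.088, -23.55, 28.3, -1.2, -15.7], [0.088, -23.55, 28.3, -1.2, -15.7], [0.088, -23.55, 28.3, -1.2, -15.7], [0.088, -23.55, 28.3, -1.2, -15.7], [0.088, -23.55, 28.3, -1.2, -15.7], [0.088, -23.55, 28.3, -1.2, -15.7], [0.088, -23.55, 28.3, -1.2, -15.7], [0.088, -23.55, 28.3, -1.2, -15.7], [0.088, -23.55, 28.3, -1.2, -15.7], [0.088, -23.55, 28.3, -1.2, -15.7], [0.088, -23.55, 28.3, -1.2, -15.7], [0.088, -23.55, 28.3, -1.2, -15.7], [0.088, -23.55, 28.3, -1.2, -15.7], [0.088, -23.55, 28.3, -1.2, -15.7], [0.088, -23.55, 28.3, -1.2, -15.7]]}'

```text
t: 1.82
eef_pos: [0.4798, 0.0609, 0.25]
ee_rot: [3.14, -0.0, -1.218]
force: [0.0, -0.4, 0.1]
width: 0.0875
gripper_force: 0.0
```

```bash
python3 - <<'E'
from h import *
im,c=grab('wrist','w1.png')
E
```

```text
(no output)
```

View pics/w1.png

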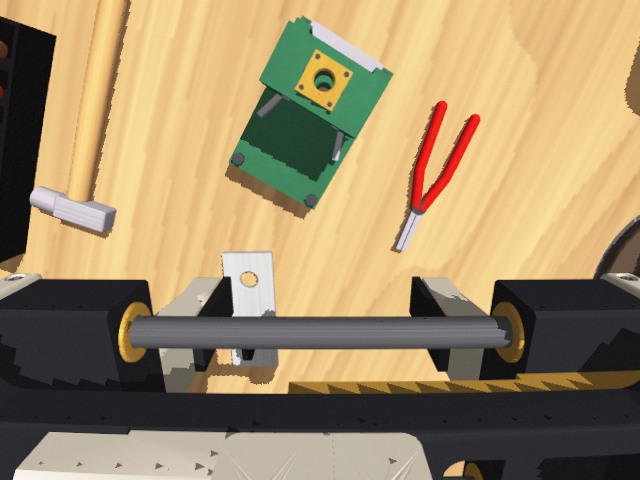

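The wrist view shows the brass flange centred at (324,80), base corners near (230,163) and (312,208), and the plate's hole at (249,279).

```bash
python3 - <<'E'
from h import *
np.set_printoptions(precision=4,suppress=True)
im=cv2.imread('pics/w1.png'); p=arm.camera_params('wrist'); c=(p,TW(arm.get_state())@p['hand_eye'])
t0=cv2.imread('pics/top0.png'); pt=arm.camera_params('top'); ct=(pt,pt['T'])
def yaw(P): # mod 90 deg
    d=np.roll(P,-1,0)-P; return np.linalg.norm(d,axis=1), np.degrees(np.arctan2(d[:,1],d[:,0]))
def hull(im,lo,hi,box):
    x0,y0,x1,y1=box; m=np.zeros(im.shape[:2],np.uint8); m[y0:y1,x0:x1]=cv2.inRange(cv2.cvtColor(im,cv2.COLOR_BGR2HSV),lo,hi)[y0:y1,x0:x1]
    k=max(cv2.findContours(m,cv2.RETR_EXTERNAL,cv2.CHAIN_APPROX_NONE)[0],key=cv2.contourArea); return m,cv2.convexHull(k)
for n,I,C,b in (('wrist',im,c,(290,40,365,120)),('top',t0,ct,(325,255,365,285))):
    m,h=hull(I,(18,130,90),(32,255,255),b)
    P=plane(C,h[:,0],.108)
    r=cv2.minAreaRect((P[:,:2]*1000).astype(np.float32)); M=cv2.moments(h)
    print(n,'flange rect mm',r, 'px',M['m10']/M['m00'],M['m01']/M['m00'])
# hole in flange: dark/non brass inside
hw=[M for M in []]
m,h=hull(im,(0,0,120),(179,60,255),(215,245,282,372)); P=plane(c,h[:,0],.008); print('plate rect (partly)',cv2.minAreaRect((P[:,:2]*1000).astype(np.float32)))
inner=cv2.bitwise_not(m)[262:298,232:268]; n,l,st,ce=cv2.connectedComponentsWithStats(inner); print('holes',[(s.tolist(),q) for s,q in zip(st[1:],ce[1:])])
m,h=hull(t0,(0,0,90),(179,60,255),(160,245,255,308)); P=plane(ct,h[:,0],.008); print('plate top',cv2.minAreaRect((P[:,:2]*1000).astype(np.float32)))
print('hole w',plane(c,[(249,279)],.008),'base',plane(c,[(230,163),(312,208)],.03))
print('flange hole 2view',two(c,(324,79.5),ct,(344,270.5)))
# block and rod in top
m,h=hull(t0,(100,130,60),(125,255,255),(495,270,535,295)); print('blue',cv2.minAreaRect(h),blobs(t0[230:340,480:530],(100,130,60),(125,255,255),10)[1])
E
```

```text
wrist flange rect mm ((516.2537231445312, -49.90296173095703), (34.380859375, 34.641510009765625), 80.2236099243164) px 323.25182573659026 80.27079660874674
top flange rect mm ((518.9225463867188, -49.51889419555664), (35.81568908691406, 30.233110427856445), 89.96842193603516) px 342.0029629629629 269.357037037037
plate rect (partly) ((525.7123413085938, 188.14254760742188), (61.29457092285156, 87.78726196289062), 20.92717933654785)
holes [([9, 10, 16, 14, 181], array([16.8398, 16.4144]))]
plate top ((512.5699462890625, 224.93771362304688), (62.78246307373047, 162.58331298828125), 20.991037368774414)
hole w [[0.5276 0.1811 0.008 ]] base [[0.5839 0.0503 0.03  ]
 [0.4859 0.0661 0.03  ]]
flange hole 2view (array([ 0.5156, -0.0486,  0.1295]), np.float64(0.001338122891347649))
blue ((519.5, 281.0), (10.0, 11.0), 90.0) [([34, 46, 12, 11, 111], [39.4, 51.3])]
```

In the tool's units: 0.12 m is 6, -0.167 m is -8.35, -0.013 rad is -0.13.

tcp_steps --steps '{"rows":[[0.088, -8.35, -4.3, 6, -0.13], [0.088, -8.35, -4.3, 6, -0.13], [0.088, -8.35, -4.3, 6, -0.13], [0.088, -8.35, -4.3, 6, -0.13], [0.088, -8.35, -4.3, 6, -0.13], [0.088, -8.35, -4.3, 6, -0.13], [0.088, -8.35, -4.3, 6, -0.13], [0.088, -8.35, -4.3, 6, -0.13]]}'

```text
t: 2.53
eef_pos: [0.503, 0.2449, 0.1301]
ee_rot: [3.14, -0.001, -1.208]
force: [0.1, -0.5, -0.3]
width: 0.0876
gripper_force: 0.0
```

```bash
python3 - <<'E'
from h import *
im,c=grab('wrist','w2.png'); np.savez('pics/w2.npz',T=c[1])
E
```

```text
(no output)
```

View pics/w2.png

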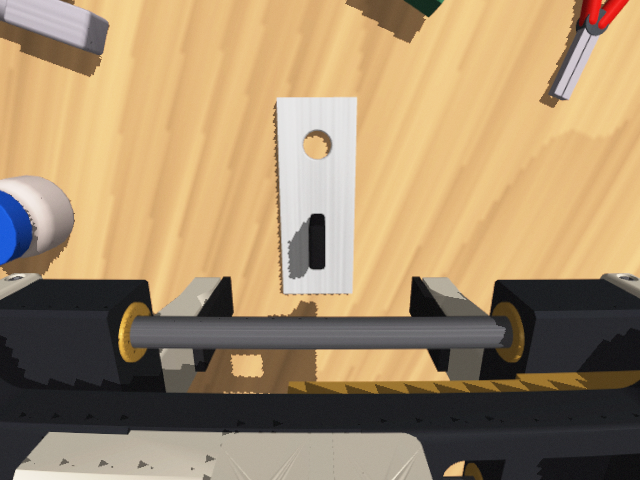

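The plate is fully in view: corners near (277,98), (357,98), (352,293) and (284,293), hole at (317,145), handle at about (317,240) between the fingers.

```bash
python3 - <<'E'
from h import *
np.set_printoptions(precision=4,suppress=True)
im=cv2.imread('pics/w2.png'); c=(arm.camera_params('wrist'),np.load('pics/w2.npz')['T'])
im1=cv2.imread('pics/w1.png')
hsv=cv2.cvtColor(im,cv2.COLOR_BGR2HSV); m=cv2.inRange(hsv,(0,0,130),(179,55,255)); m[:,:265]=0;m[:,370:]=0;m[300:]=0;m[:90]=0
k=max(cv2.findContours(m,cv2.RETR_EXTERNAL,cv2.CHAIN_APPROX_NONE)[0],key=cv2.contourArea)
P=plane(c,cv2.convexHull(k)[:,0],.008); r=cv2.minAreaRect((P[:,:2]*1000).astype(np.float32)); print('plate',r)
h=cv2.inRange(im[130:160,300:335],(0,0,0),(140,255,255)); hh=cv2.inRange(hsv[128:162,300:334],(0,56,0),(179,255,255)); M=cv2.moments(hh,True); u=(300+M['m10']/M['m00'],128+M['m01']/M['m00']); print('hole px',u,M['m00'],plane(c,[u],.008))
d=cv2.inRange(hsv,(0,0,0),(179,255,45)); d[:,:300]=0;d[:,335:]=0;d[:205]=0;d[275:]=0
ys,xs=np.nonzero(d); print('handle px',xs.min(),xs.max(),ys.min(),ys.max())
print('handle top far edge/near',plane(c,[(317,ys.min()),(317,ys.max())],.05), plane(c,[(317,ys.max())],.008))
print('TCP',arm.get_state()['eef_pos'],arm.get_state()['ee_rot'])
E
```

```text
plate ((512.4076538085938, 225.09121704101562), (60.57079315185547, 160.25106811523438), 21.025257110595703)
hole px (316.7046548956661, 144.53130016051364) 623.0 [[0.5285 0.1827 0.008 ]]
handle px 309 324 214 268
handle top far edge/near [[0.5118 0.2249 0.05  ]
 [0.4977 0.2623 0.05  ]] [[0.4923 0.2781 0.008 ]]
TCP [0.5033 0.2446 0.1309] [ 3.1412 -0.0003 -1.2085]
```

tcp_steps --steps '{"rows":[[0.088, -0.2, -0.05, 1.5, -0.045], [0.088, -0.2, -0.05, 3, -0.045], [0.088, -0.2, -0.05, 4.5, -0.045], [0.088, -0.2, -0.05, 5.8, -0.045], [0.088, -0.2, -0.05, 5.8, -0.045], [0.0, -0.2, -0.05, 5.8, -0.045], [0.0, -0.2, -0.05, 5.8, -0.045], [0.0, -0.2, -0.05, 5.8, -0.045], [0.0, -0.2, -0.05, 5.8, -0.045], [0.0, -0.2, -0.05, 5.8, -0.045], [0.0, -0.2, -0.05, 5.8, -0.045], [0.0, -0.2, -0.05, 5.8, -0.045]]}' --grip_force 35

```text
t: 3.58
eef_pos: [0.5029, 0.2502, 0.0151]
ee_rot: [-3.141, 0.0, -1.203]
force: [-0.2, -0.0, -0.3]
width: 0.0468
gripper_force: 0.0
```

```bash
python3 -c "
from station import arm
print(arm.get_state()['eef_pos'],arm.get_state()['ee_rot'])"
```

```text
[0.50293132 0.25017115 0.01509399] [-3.14082172e+00  3.69875958e-04 -1.20317311e+00]
```

tcp_steps --steps '{"rows":[[0, 0, 0, 0, 0], [0, 0, 0, 0, 0], [0, 0, 0, 0, 0], [0, 0, 0, 0, 0], [0, 0, 0, 0, 0], [0, 0, 0, 0, 0], [0, 0, 0, 0, 0], [0, 0, 0, 0, 0], [0, 0, 0, 0, 0], [0, 0, 0, 0, 0]]}'

```text
t: 4.42
eef_pos: [0.5028, 0.25, 0.0145]
ee_rot: [3.142, 0.0, -1.203]
force: [0.4, 0.9, -1.1]
width: 0.0117
gripper_force: 35.0
```

```bash
python3 -c "
from station import arm
print(arm.get_state()['eef_pos'],arm.get_state()['ee_rot'])"
```

```text
[0.50279419 0.25000337 0.01449701] [ 3.14158642e+00  6.52021550e-06 -1.20325595e+00]
```

tcp_steps --steps '{"rows":[[0, 0, 0, -0.75, 0], [0, 0, 0, -2.25, 0], [0, 0, 0, -4.25, 0], [0, 0, 0, -6.25, 0], [0, 1.5, 0.2, -7.5, 1], [0, 3, 0.4, -8.75, 2], [0, 4.5, 0.6, -10, 3], [0, 6, 0.75, -11, 4], [0, 7, 0.85, -11.5, 5], [0, 7.8, 0.95, -11.75, 5.35], [0, 7.8, 0.95, -11.75, 5.35], [0, 7.8, 0.95, -11.75, 5.35]]}' --grip_force 45

```text
t: 5.42
eef_pos: [0.5407, 0.0967, 0.2493]
ee_rot: [3.141, 0.0, -1.74]
force: [0.1, 1.1, -2.7]
width: 0.012
gripper_force: 45.0
```

```bash
python3 - <<'E'
from h import *
s=arm.get_state();print(s['eef_pos'],s['ee_rot'],s['width'])
im,c=grab('wrist','w3.png'); np.savez('pics/w3.npz',T=c[1])
E
```

```text
[0.5406688  0.09668685 0.24926495] [ 3.14083493e+00  1.35956427e-04 -1.73971320e+00] 0.011955276431181652
```

View pics/w3.png

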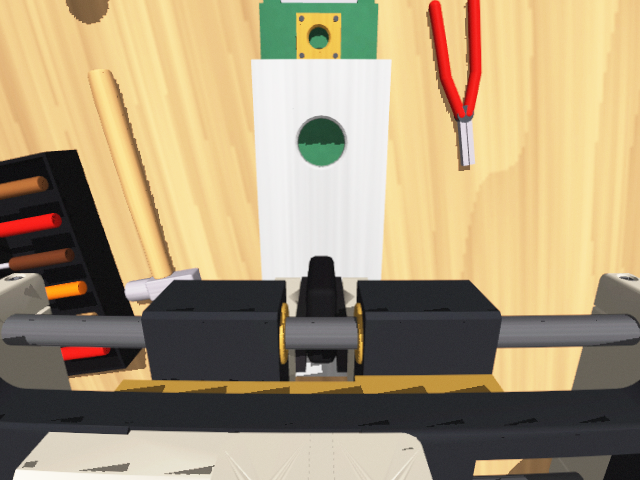

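The held plate is in line with the frame: its hole is at (321,141) and the brass flange is at (319,36), fully in view.

```bash
python3 - <<'E'
from h import *
np.set_printoptions(precision=4,suppress=True)
im=cv2.imread('pics/w3.png'); c=(arm.camera_params('wrist'),np.load('pics/w3.npz')['T']); hsv=cv2.cvtColor(im,cv2.COLOR_BGR2HSV)
def big(m): return max(cv2.findContours(m,cv2.RETR_EXTERNAL,cv2.CHAIN_APPROX_NONE)[0],key=cv2.contourArea)
def roi(m,x0,y0,x1,y1): o=np.zeros_like(m); o[y0:y1,x0:x1]=m[y0:y1,x0:x1]; return o
def rect(k,z):
    P=plane(c,cv2.convexHull(k)[:,0],z); return cv2.minAreaRect((P[:,:2]*1000).astype(np.float32))
b=roi(cv2.inRange(hsv,(18,130,90),(32,255,255)),285,5,355,58); print('flange',rect(big(b),.108))
g=roi(cv2.inRange(hsv,(60,90,30),(90,255,255)),240,0,400,58)
for y in (8,20,35,50):
    x=np.nonzero(g[y])[0]; P=plane(c,[(x.min(),y),(x.max()+1,y)],.105); print('bridge row',y,x.min(),x.max(),P[:,:2].round(4).tolist())
z=c[1][2,3]*0+.2493-.0145+.008
p=roi(cv2.inRange(hsv,(0,0,130),(179,55,255)),240,55,400,276); k=big(p); L=[];R=[]
for y in range(70,260,5):
    x=np.nonzero(p[y])[0]; L.append((x.min(),y));R.append((x.max()+1,y))
for E in (L,R):
    P=plane(c,E,z)[:,:2]; v=cv2.fitLine(P.astype(np.float32),cv2.DIST_HUBER,0,.01,.01).ravel(); print('edge',v, np.degrees(np.arctan2(v[1],v[0])))
h=roi(255-p,280,105,365,180); M=cv2.moments(h,True); u=(M['m10']/M['m00'],M['m01']/M['m00'])
q=plane(c,[u],z)[0]; S=arm.get_state(); T=TW(S); print('hole',u,M['m00'],q,'in tool',T[:3,:3].T@(q-T[:3,3]))
x=np.array(plane(c,[(320,59)],z))[0]; print('lead edge in tool',T[:3,:3].T@(x-T[:3,3]))
PL=plane(c,[L[0],R[0],L[-1],R[-1]],z); print('widths',np.linalg.norm(PL[0]-PL[1]),np.linalg.norm(PL[2]-PL[3]),(T[:3,:3].T@(PL-T[:3,3]).T).T)
E
```

```text
flange ((516.590087890625, -50.417259216308594), (30.96498680114746, 34.06723403930664), 80.33492279052734)
bridge row 8 260 377 [[0.5569, -0.0776], [0.4681, -0.0624]]
bridge row 20 260 376 [[0.5586, -0.0694], [0.47, -0.0543]]
bridge row 35 261 376 [[0.56, -0.0589], [0.4714, -0.0438]]
bridge row 50 261 375 [[0.5622, -0.0483], [0.4735, -0.0332]]
edge [0.1675 0.9859 0.558  0.0283] 80.35919
edge [0.166  0.9861 0.4989 0.0401] 80.4453
hole (320.958217270195, 140.97883008356547) 1795.0 [0.527  0.0246 0.2428] in tool [0.0739 0.0011 0.0061]
lead edge in tool [0.1081 0.0008 0.0061]
widths 0.060046737588884035 0.06000012461881776 [[ 0.1038 -0.0286  0.0061]
 [ 0.1038  0.0314  0.0062]
 [ 0.0192 -0.0286  0.0061]
 [ 0.0192  0.0314  0.0061]]
```

In the tool's units: 0.203 m is 10.15, 0.03 m is 1.5.

tcp_steps --steps '{"rows":[[0, -1.25, -0.065, 1.5, 0], [0, -1.25, -0.065, 3, 0], [0, -1.25, -0.065, 4.5, 0], [0, -1.25, -0.065, 6, 0], [0, -1.25, -0.065, 7.5, 0], [0, -1.25, -0.065, 9, 0], [0, -1.25, -0.065, 9.75, 0], [0, -1.25, -0.065, 10.15, 0], [0, -1.25, -0.065, 10.15, 0], [0, -0.75, -0.065, 10.15, 0], [0, 0, -0.065, 10.15, 0], [0, 0.75, -0.065, 10.15, 0], [0, 0.75, -0.065, 10.15, 0]]}'

```text
t: 6.55
eef_pos: [0.5401, 0.0809, 0.0477]
ee_rot: [-3.139, 0.002, -1.74]
force: [2.4, -0.7, -7.1]
width: 0.0117
gripper_force: 45.0
```

```bash
python3 -c "
from station import arm
print(arm.get_state()['eef_pos'],arm.get_state()['ee_rot'],arm.get_state()['moment'])"
```

```text
[0.54010114 0.08090269 0.04769068] [-3.13947982e+00  2.25198613e-03 -1.73967602e+00] [ 0.31073492 -0.97936658  0.34779833]
```

In the tool's units: 0.01 m is 0.5, 0.005 m is 0.25.

tcp_steps --steps '{"rows":[[0, 0.25, 0, 0, 0], [0, 0.5, 0, 0, 0], [0, 0.5, 0, 0, 0], [0, 0.5, 0, 0, 0]]}'

```text
t: 6.88
eef_pos: [0.5377, 0.0718, 0.0466]
ee_rot: [3.141, -0.001, -1.739]
force: [-0.2, 0.1, -4.5]
width: 0.0116
gripper_force: 45.0
```

```bash
python3 - <<'E'
from h import *
s=arm.get_state();print(s['eef_pos'],s['ee_rot'],s['moment'])
im,c=grab('wrist','w4.png'); im2,c2=grab('side'); cv2.imwrite('pics/c4.png',np.hstack([cv2.resize(im[0:300,200:440],(480,600)),cv2.resize(im2[200:320,270:334],(320,600))]))
E
```

```text
[0.53765317 0.07175107 0.04657801] [ 3.14072581e+00 -9.89306591e-04 -1.73896599e+00] [-0.01609428  0.08821288  0.04910929]
```

View pics/c4.png

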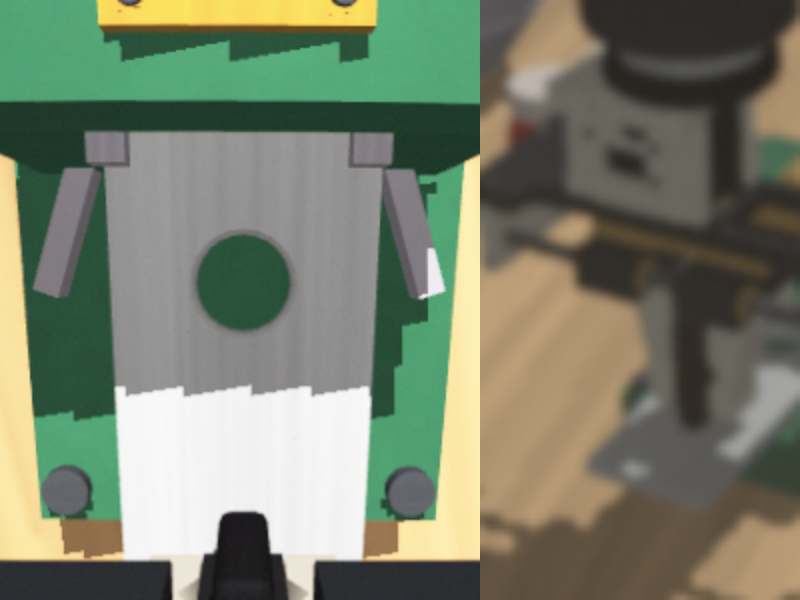

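The crop shows the plate centred between the flared guides and already under the lips. I'll slide it in and creep up to the stop.

tcp_steps --steps '{"rows":[[0, 0.5, 0, 0, 0], [0, 1, 0, 0, 0], [0, 1.5, 0, 0, 0], [0, 1.9, 0, 0.025, 0], [0, 2.15, 0, 0.05, 0], [0, 2.3, 0, 0.05, 0], [0, 2.4, 0, 0.05, 0], [0, 2.4, 0, 0.05, 0]]}'

```text
t: 7.65
eef_pos: [0.5302, 0.025, 0.0456]
ee_rot: [-3.142, -0.0, -1.739]
force: [-0.8, 0.2, -3.0]
width: 0.0117
gripper_force: 45.0
```

```bash
python3 -c "
from station import arm
print(arm.get_state()['eef_pos'],arm.get_state()['ee_rot'],arm.get_state()['moment'])"
```

```text
[0.53021777 0.02495989 0.04563699] [-3.14152225e+00 -3.03522638e-05 -1.73874872e+00] [0.07825796 0.07816589 0.00556939]
```

Nearly there; creep forward until it presses on the stop, while lowering the last millimetre.

In the tool's units: 0.004 m is 0.2, 0.003 m is 0.15.

tcp_steps --steps '{"rows":[[0, 0.05, 0, 0.025, 0], [0, 0.1, 0, 0.05, 0], [0, 0.15, 0, 0.05, 0], [0, 0.2, 0, 0.05, 0], [0, 0.2, 0, 0.05, 0]]}'

```text
t: 8.07
eef_pos: [0.5306, 0.0225, 0.0449]
ee_rot: [-3.14, 0.002, -1.738]
force: [1.4, 5.2, -1.0]
width: 0.0117
gripper_force: 45.0
```

tcp_steps --steps '{"rows":[[0, 0.05, 0, 0, 0], [0, 0.1, 0, 0, 0], [0, 0.15, 0, 0, 0], [0, 0.15, 0, 0, 0]]}'

```text
t: 8.4
eef_pos: [0.5311, 0.0221, 0.0454]
ee_rot: [-3.138, 0.006, -1.738]
force: [-3.2, 21.0, 2.0]
width: 0.0119
gripper_force: 45.0
```

```bash
python3 -c "
from station import arm
print(arm.get_state()['eef_pos'],arm.get_state()['ee_rot'],arm.get_state()['moment'])"
```

```text
[0.53107626 0.02214969 0.04540964] [-3.13777074  0.00565016 -1.73844461] [ 7.55632627  1.32104529 -0.33309642]
```

In the tool's units: -0.03 m is -1.5, -0.003 m is -0.15.

tcp_steps --steps '{"rows":[[0, -0.05, 0, 0, 0], [0, -0.1, 0, 0, 0], [0, -0.15, 0, 0, 0], [0.04, -0.15, 0, 0, 0], [0.04, -0.15, 0, 0, 0], [0.04, -0.15, 0, 0, 0], [0.04, -0.15, 0, 0, 0], [0.04, -0.15, 0, 0, 0], [0.04, -0.15, 0, 0, 0], [0.04, -0.15, 0, -1.5, 0], [0.04, -0.15, 0, -3, 0], [0.04, -0.15, 0, -5, 0], [0.04, -0.15, 0, -7, 0], [0.04, -0.15, 0, -9, 0], [0.04, -0.15, 0, -9, 0]]}'

```text
t: 9.65
eef_pos: [0.5335, 0.0218, 0.2333]
ee_rot: [-3.13, 0.004, -1.737]
force: [1.9, 0.5, 1.6]
width: 0.0398
gripper_force: 0.0
```

```bash
python3 - <<'E'
from h import *
s=arm.get_state();print(s['eef_pos'],s['ee_rot'],s['width'])
im,c=grab('wrist','w5.png'); np.savez('pics/w5.npz',T=c[1])
E
```

```text
[0.53348233 0.0217918  0.23332975] [-3.12952338  0.00429719 -1.73713985] 0.039807711930555316
```

View pics/w5.png

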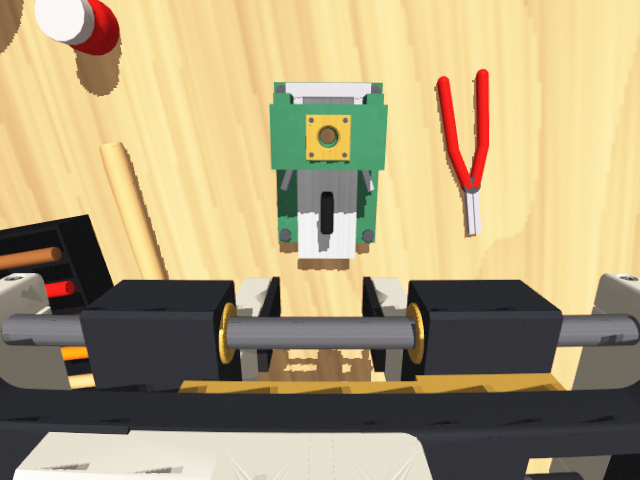

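The plate sits under the bridge against the stop, and table wood shows through the bushing at (328,136), so all three holes line up. Next I'll check the numbers.

tcp_steps --steps '{"rows":[[0.04, 0, 0, 0, 0], [0.04, 0, 0, 0, 0], [0.04, 0, 0, 0, 0]]}'

```text
t: 9.95
eef_pos: [0.5287, 0.0211, 0.2232]
ee_rot: [3.139, -0.001, -1.739]
force: [-0.6, 0.1, 0.7]
width: 0.04
gripper_force: 0.0
```

```bash
python3 - <<'E'
from h import *
np.set_printoptions(precision=4,suppress=True)
im,c=grab('wrist','w6.png'); hsv=cv2.cvtColor(im,cv2.COLOR_BGR2HSV)
def big(m): return max(cv2.findContours(m,cv2.RETR_EXTERNAL,cv2.CHAIN_APPROX_NONE)[0],key=cv2.contourArea)
def roi(m,x0,y0,x1,y1): o=np.zeros_like(m); o[y0:y1,x0:x1]=m[y0:y1,x0:x1]; return o
def rect(k,z):
    P=plane(c,cv2.convexHull(k)[:,0],z); return cv2.minAreaRect((P[:,:2]*1000).astype(np.float32))
b=roi(cv2.inRange(hsv,(18,130,90),(32,255,255)),295,100,365,170); r=rect(big(b),.108); print('flange',r)
o=np.array(r[0])/1000; a=np.radians(-9.65); F=np.array([[np.cos(a),np.sin(a)],[-np.sin(a),np.cos(a)]])
p=roi(cv2.inRange(hsv,(0,0,130),(179,55,255)),285,215,370,275); k=big(p)[:,0]; print('px',k.min(0),k.max(0))
ym=k[:,1].max()+1; e=[(x,k[k[:,0]==x][:,1].max()+1) for x in range(304,350,5)]
print('front edge in frame',F@(plane(c,e,.038)[:,:2]-o).mean(0))
E2=[(np.nonzero(p[y])[0].min(),y) for y in range(240,256)],[(np.nonzero(p[y])[0].max()+1,y) for y in range(240,256)]
for E in E2: print('side x',(F@(plane(c,E,.038)[:,:2]-o).T).mean(1))
s=arm.get_state();print(s['eef_pos'],s['ee_rot'])
# rod from top & side cams
t,ct=grab('top'); s_,cs=grab('side')
lo,hi=(100,130,50),(125,255,255)
for I,C,n in((t,ct,'top'),(s_,cs,'side')): print(n,[q for q in blobs(I,lo,hi,20)[1]])
E
```

```text
flange ((516.5711669921875, -49.040122985839844), (33.54657745361328, 34.093509674072266), 80.41277313232422)
px [289 215] [349 264]
front edge in frame [-0.0072  0.1252]
side x [0.0303 0.1079]
side x [-0.0308  0.1078]
[0.5289 0.0212 0.2232] [ 3.1393 -0.0013 -1.7384]
top [([106, 0, 189, 78, 13878], [199.2, 37.1]), ([146, 154, 28, 27, 604], [159.5, 166.7]), ([507, 276, 19, 11, 167], [516.4, 281.6])]
side [([162, 317, 28, 19, 410], [175.3, 326.0]), ([0, 347, 55, 58, 725], [19.9, 378.6])]
```

Plate confirmed home: its front edge is at frame y 125.2 mm and its sides are at ±30.5. Next I'll move over the punch block to look at the rod.

In the tool's units: -0.113 m is -5.65, -0.077 m is -3.85, 1.499 rad is 14.99.

tcp_steps --steps '{"rows":[[0.088, 18.1, -5.65, -3.85, 14.99], [0.088, 18.1, -5.65, -3.85, 14.99], [0.088, 18.1, -5.65, -3.85, 14.99], [0.088, 18.1, -5.65, -3.85, 14.99], [0.088, 18.1, -5.65, -3.85, 14.99], [0.088, 18.1, -5.65, -3.85, 14.99], [0.088, 18.1, -5.65, -3.85, 14.99], [0.088, 18.1, -5.65, -3.85, 14.99], [0.088, 18.1, -5.65, -3.85, 14.99], [0.088, 18.1, -5.65, -3.85, 14.99], [0.088, 18.1, -5.65, -3.85, 14.99], [0.088, 18.1, -5.65, -3.85, 14.99], [0.088, 18.1, -5.65, -3.85, 14.99], [0.088, 18.1, -5.65, -3.85, 14.99], [0.088, 18.1, -5.65, -3.85, 14.99], [0.088, 18.1, -5.65, -3.85, 14.99]]}'

```text
t: 11.43
eef_pos: [0.5807, -0.354, 0.3014]
ee_rot: [3.142, -0.0, 3.049]
force: [0.3, 0.3, 0.5]
width: 0.0876
gripper_force: 0.0
```

```bash
python3 - <<'E'
from h import *
s=arm.get_state();print(s['eef_pos'],s['ee_rot'],s['width'])
im,c=grab('wrist','w7.png'); np.savez('pics/w7.npz',T=c[1])
print(blobs(im,(100,130,50),(125,255,255),40)[1])
E
```

```text
[ 0.58067305 -0.35399917  0.30140787] [ 3.14154679e+00 -2.99452331e-04  3.04941191e+00] 0.08758688882667277
[([289, 110, 28, 28, 590], [302.3, 123.4])]
```

View pics/w7.png

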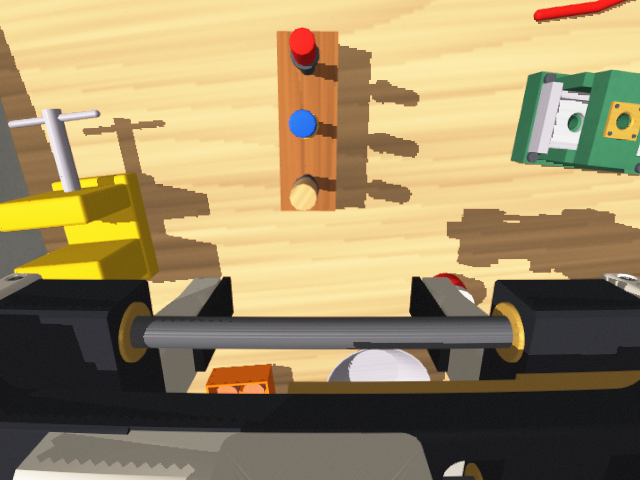

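The punch row is vertical in the image, with the blue handle's top disc at (302,123), 28 px across. Red is at (302,43) and wood at (302,196).

```bash
python3 - <<'E'
from h import *
np.set_printoptions(precision=4,suppress=True)
im=cv2.imread('pics/w7.png'); T7=np.load('pics/w7.npz')['T']; c=(arm.camera_params('wrist'),T7)
m,b=blobs(im,(100,130,50),(125,255,255),40); k=max(cv2.findContours(m,0,1)[0],key=cv2.contourArea); print(cv2.minEnclosingCircle(k),cv2.fitEllipse(k))
u=cv2.fitEllipse(k)[0]; P=plane(c,[u],.171)[0]; print('rod',P,'diam',plane(c,[(u[0]-14,u[1]),(u[0]+14,u[1])],.171)[:,1])
pt=arm.camera_params('top'); print('2view',two(c,u,(pt,pt['T']),(519.3,281.6)))
Q=plane(c,[(277,31),(338,31),(338,210),(279,210)],.055); print('block',Q, np.degrees(np.arctan2(Q[1,1]-Q[2,1],Q[1,0]-Q[2,0])))
T=TW(arm.get_state()); print('rod in tool',T[:3,:3].T@(P-T[:3,3]))
E
```

```text
((302.368408203125, 123.36842346191406), 13.91177749633789) ((302.28912353515625, 123.37854766845703), (26.11448097229004, 26.9893798828125), 138.26171875)
rod [ 0.4952 -0.3612  0.171 ] diam [-0.3721 -0.3503]
2view (array([ 0.495 , -0.3617,  0.1601]), np.float64(0.0001780224010088623))
block [[ 0.3981 -0.3831  0.055 ]
 [ 0.404  -0.3204  0.055 ]
 [ 0.5926 -0.3353  0.055 ]
 [ 0.5863 -0.4041  0.055 ]] 175.46001463749926
rod in tool [ 0.0844 -0.0151  0.1306]
```

In the tool's units: 0.174 m is 8.7, 0.0844 m is 4.22.

tcp_steps --steps '{"rows":[[0.088, 1.5, -0.25, 0.5, 0], [0.088, 3, -0.55, 1.5, 0], [0.088, 4.22, -0.755, 2.5, 0], [0.088, 4.22, -0.755, 4.25, 0], [0.088, 4.22, -0.755, 6, 0], [0.088, 4.22, -0.755, 7.5, 0], [0.088, 4.22, -0.755, 8.7, 0], [0.088, 4.22, -0.755, 8.7, 0], [0.088, 4.22, -0.755, 8.7, 0], [0.088, 4.22, -0.755, 8.7, 0]]}' --grip_force 40

```text
t: 12.32
eef_pos: [0.4962, -0.3618, 0.1293]
ee_rot: [-3.14, 0.002, 3.047]
force: [0.5, 0.8, 0.1]
width: 0.0876
gripper_force: 0.0
```

```bash
python3 -c "
from station import arm
print(arm.get_state()['eef_pos'],arm.get_state()['ee_rot'])"
```

```text
[ 0.49624651 -0.36175918  0.12933589] [-3.14047055e+00  1.76515668e-03  3.04736669e+00]
```

tcp_steps --steps '{"rows":[[0, 0, 0, 0, 0], [0, 0, 0, 0, 0], [0, 0, 0, 0, 0], [0, 0, 0, 0, 0], [0, 0, 0, 0, 0], [0, 0, 0, 0, 0], [0, 0, 0, 0, 0], [0, 0, 0, 0, 0], [0, 0, 0, 0, 0], [0, 0, 0, 0, 0], [0, 0, 0, 0, 0], [0, 0, 0, 0, 0], [0, 0, 0, 0, 0], [0, 0, 0, 0, 0], [0, 0, 0, 0, 0]]}' --grip_force 40

```text
t: 13.57
eef_pos: [0.4952, -0.3613, 0.1275]
ee_rot: [3.142, -0.0, 3.046]
force: [-0.4, -1.1, -1.1]
width: 0.0216
gripper_force: 40.0
```

```bash
python3 -c "
from station import arm
print(arm.get_state()['eef_pos'],arm.get_state()['ee_rot'],arm.get_state()['moment'])"
```

```text
[ 0.49516114 -0.36126978  0.12751148] [ 3.14152895e+00 -3.93518390e-05  3.04592428e+00] [ 0.01088536 -0.00284654 -0.01768977]
```

The rows are not in the units I measure in: shifts go in units of 20 mm and turns go in units of 0.1 rad. I convert before sending: 0.3124 m is 15.62, -0.15 m is -7.5.

tcp_steps --steps '{"rows":[[0, 0, 0, -0.5, 0], [0, 0, 0, -1.25, 0], [0, 0, 0, -2.25, 0], [0, 0, 0, -3.5, 0], [0, 0, 0, -5, 0], [0, 0, 0, -6.5, 0], [0, 0, 0, -7.5, 0], [0, 0.075, 1, -7.5, 0], [0, 0.075, 2.75, -7.5, 0], [0, 0.1, 4.75, -7.5, 0], [0, 0.15, 6.75, -7.5, 0], [0, 0.25, 8.75, -7.5, 0], [0, 0.3, 10.75, -7.5, 0], [0, 0.35, 12.75, -7.5, 0], [0, 0.43, 14.5, -7.25, 0], [0, 0.43, 15.25, -7, 0], [0, 0.43, 15.62, -7, 0], [0, 0.43, 15.62, -7, 0], [0, 0.43, 15.62, -7, 0], [0, 0.43, 15.62, -7, 0]]}' --grip_force 50

```text
t: 15.23
eef_pos: [0.5164, -0.0504, 0.268]
ee_rot: [-3.141, 0.0, 3.045]
force: [-1.0, -0.3, -0.7]
width: 0.0212
gripper_force: 50.0
```

```bash
python3 - <<'E'
from h import *
s=arm.get_state();print(s['eef_pos'],s['ee_rot'],s['width'])
im,c=grab('wrist','w8.png'); np.savez('pics/w8.npz',T=c[1])
for n in('top','side'): grab(n,n+'8.png')
s=cv2.imread('pics/side8.png')[170:260,300:380]
cv2.imwrite('pics/c8.png',np.hstack([im[100:400,170:470],cv2.resize(s,(267,300))]))
E
```

```text
[ 0.51644707 -0.05038596  0.26800467] [-3.14147050e+00  2.89320069e-04  3.04522923e+00] 0.02116550440283682
```

View pics/c8.png

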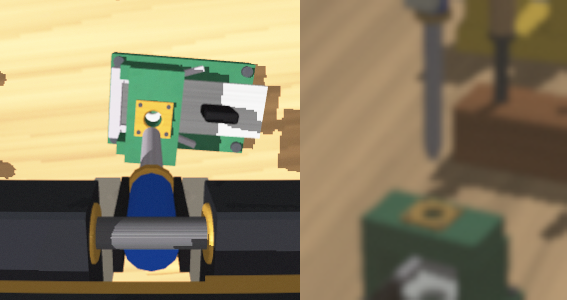

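The crop shows the rod tip just over the brass flange, tip at about full-image (321,228) and flange at (323,220). From the side the rod looks upright. I'll compare the numbers.

```bash
python3 - <<'E'
from h import *
np.set_printoptions(precision=4,suppress=True)
im=cv2.imread('pics/w8.png'); p=arm.camera_params('wrist'); T=np.load('pics/w8.npz')['T']; c=(p,T); hsv=cv2.cvtColor(im,cv2.COLOR_BGR2HSV)
K=np.array([[p['fx'],0,p['cx']],[0,p['fy'],p['cy']],[0,0,1]])
def proj(X,p,K,T): 
    C=np.linalg.inv(T); return cv2.projectPoints(np.array(X,float).reshape(-1,1,3),cv2.Rodrigues(C[:3,:3])[0],C[:3,3],K,p['D'])[0][:,0]
Tt=TW(arm.get_state())
X=np.array([[0,0,z,1] for z in (.02,.05,.08,.1075,.1175)])@Tt.T
print('pred wrist axis',proj(X[:,:3],p,K,T))
b=cv2.inRange(hsv,(18,130,90),(32,255,255)); o=np.zeros_like(b); o[195:243,300:348]=b[195:243,300:348]
k=max(cv2.findContours(o,0,1)[0],key=cv2.contourArea); P=plane(c,cv2.convexHull(k)[:,0],.108); print('flange',cv2.minAreaRect((P[:,:2]*1000).astype(np.float32)))
g=cv2.inRange(hsv,(0,0,40),(179,70,235))
for y in range(226,270,4):
    x=np.nonzero(g[y,295:350])[0]+295; 
    if len(x): print(y,x.min(),x.max(),end='; ')
for n in('top','side'):
    q=arm.camera_params(n); Kq=np.array([[q['fx'],0,q['cx']],[0,q['fy'],q['cy']],[0,0,1]])
    print(n,proj(np.r_[X[:,:3],[[.5165,-.0495,.108]]],q,Kq,q['T']))
big=cv2.resize(im[190:280,280:360],(640,720))[:600]
s=cv2.imread('pics/side8.png')[175:250,310:370]
cv2.imwrite('pics/c8b.png',np.hstack([cv2.resize(im[190:270,290:350],(430,573)),cv2.resize(s,(360,573))[:, :360]]))
E
```

```text
pred wrist axis [[321.5918 279.8227]
 [321.4741 260.6167]
 [321.3833 245.7942]
 [321.3165 234.9016]
 [321.2953 231.4365]]
flange ((516.4013061523438, -48.66175842285156), (34.531158447265625, 33.948020935058594), 80.06414031982422)
226 295 349; 230 295 349; 234 313 349; 238 312 349; 242 312 349; 246 311 330; 250 311 331; 254 311 331; 258 310 331; 262 310 332; 266 310 331; top [[349.7545 264.2295]
 [348.3834 265.9381]
 [347.0996 267.538 ]
 [345.9926 268.9175]
 [345.6055 269.4   ]
 [343.5082 271.2933]]
side [[340.8201 178.56  ]
 [340.8465 190.9501]
 [340.872  203.0009]
 [340.8947 213.7611]
 [340.9028 217.608 ]
 [340.7757 233.6687]]
```

View pics/c8b.png

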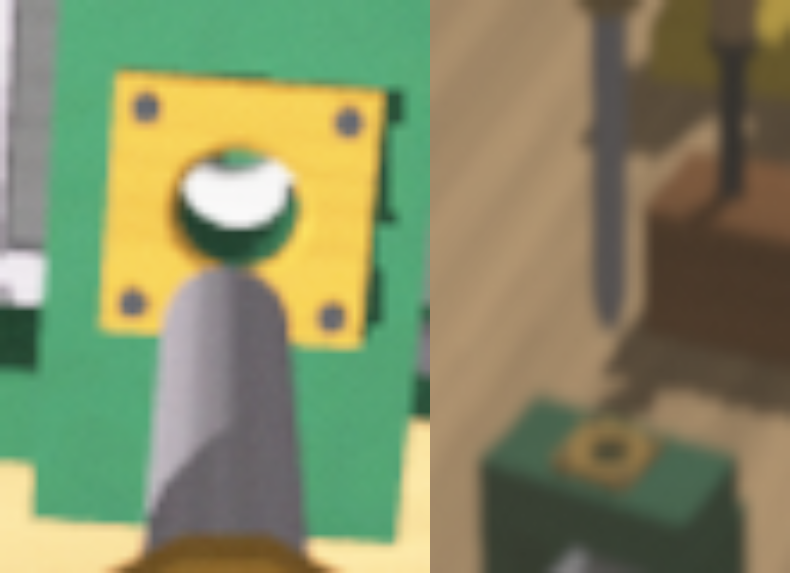

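Rod is straight and matches its predicted axis to about 0.3 px. The bushing is about 1.2 mm further in +y, so I'll correct that, enter the upper bushing and check forces.

In the tool's units: 0.0012 m is 0.06, 0.058 m is 2.9.

tcp_steps --steps '{"rows":[[0, 0, 0.06, 0.5, 0], [0, 0, 0.06, 1.25, 0], [0, 0, 0.06, 1.75, 0], [0, 0, 0.06, 2.1, 0], [0, 0, 0.06, 2.35, 0], [0, 0, 0.06, 2.6, 0], [0, 0, 0.06, 2.8, 0], [0, 0, 0.06, 2.9, 0], [0, 0, 0.06, 2.9, 0], [0, 0, 0.06, 2.9, 0]]}'

```text
t: 16.22
eef_pos: [0.5168, -0.0483, 0.2098]
ee_rot: [3.142, 0.0, 3.046]
force: [-0.4, 0.5, -1.5]
width: 0.0214
gripper_force: 50.0
```

```bash
python3 -c "
from station import arm
print(arm.get_state()['eef_pos'],arm.get_state()['ee_rot'],arm.get_state()['moment'])"
```

```text
[ 0.51675308 -0.04830861  0.20981127] [3.14158527e+00 3.99501969e-04 3.04602207e+00] [ 0.00394328 -0.04361786 -0.01914659]
```

In the tool's units: 0.05 m is 2.5, 0.046 m is 2.3.

tcp_steps --steps '{"rows":[[0, 0, 0, 0.4, 0], [0, 0, 0, 0.9, 0], [0, 0, 0, 1.4, 0], [0, 0, 0, 1.9, 0], [0, 0, 0, 2.3, 0], [0, 0, 0, 2.5, 0], [0, 0, 0, 2.5, 0], [0, 0, 0, 2.5, 0]]}'

```text
t: 16.88
eef_pos: [0.5166, -0.0484, 0.1594]
ee_rot: [-3.141, -0.0, 3.046]
force: [-0.1, -0.3, -1.6]
width: 0.0211
gripper_force: 50.0
```

```bash
python3 -c "
from station import arm
print(arm.get_state()['eef_pos'],arm.get_state()['ee_rot'],arm.get_state()['moment'])"
```

```text
[ 0.51661214 -0.048379    0.15936501] [-3.14122773e+00 -4.44085452e-04  3.04603491e+00] [-0.03203354 -0.07288556 -0.00484207]
```

tcp_steps --steps '{"rows":[[0, 0, 0, 0.25, 0], [0, 0, 0, 0.5, 0], [0, 0, 0, 0.75, 0], [0, 0, 0, 1, 0], [0, 0, 0, 1.25, 0], [0, 0, 0, 1.45, 0], [0, 0, 0, 1.45, 0], [0, 0, 0, 1.45, 0], [0, 0, 0, 1.45, 0], [0, 0, 0, 1.45, 0], [0, 0, 0, 1.45, 0], [0, 0, 0, 1.45, 0]]}'

```text
t: 17.88
eef_pos: [0.5167, -0.0483, 0.1308]
ee_rot: [3.141, 0.0, 3.046]
force: [-0.4, -0.4, -1.4]
width: 0.0216
gripper_force: 50.0
```

```bash
python3 - <<'E'
from h import *
s=arm.get_state();print(s['eef_pos'],s['ee_rot'],s['force'],s['moment'],s['width'])
im,c=grab('wrist','w9.png'); s_,_=grab('side','side9.png')
cv2.imwrite('pics/c9.png',np.hstack([cv2.resize(im[150:350,220:420],(450,450)),cv2.resize(s_[170:260,305:375],(350,450))]))
E
```

```text
[ 0.51668516 -0.04829401  0.13076626] [3.14144416e+00 3.68189938e-04 3.04593020e+00] [-0.42724573 -0.41938195 -1.35021457] [-0.04420505 -0.02994547  0.01091105] 0.021579749113207206
```

View pics/c9.png

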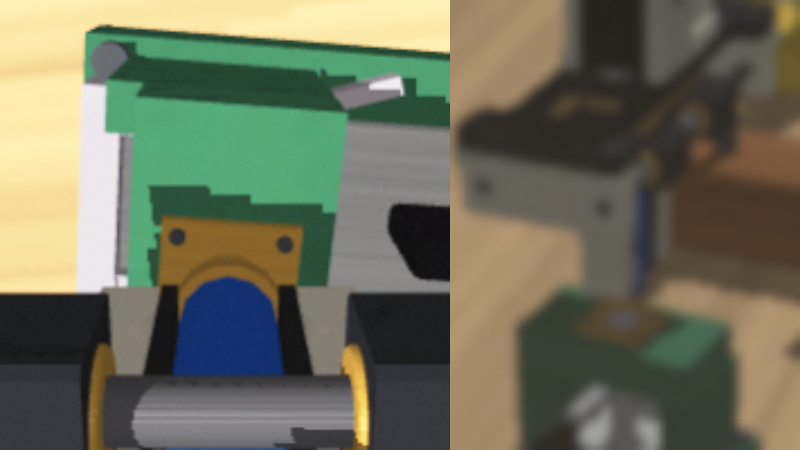

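The rod is in the frame, with its brass collar just above the flange. Its end is about 13 mm above the table, there are no side loads, and the plate is still against the stop. Handing in.

```bash
python3 -c "
from station import arm
print(arm.job_done())"
```

```text
the job is handed in; nothing more can be done
None
```

The job is handed in: the die plate is home against the stop, and the guide rod is held upright through both bushings with its collar about 1 cm above the upper one; the hand-in call returned no verdict.

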